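Open the extraction port's iris to its long mark and latch it

TASK

Set the iris of the dust-extraction port for the sander: push the flip-over latch up and outward until it falls back clear of the slots, push the lever round by its upright post until its pointer stands at the long mark on the scale, then push the latch back over so that it drops home into the slot. Only push with the fingertips or the outside of the fingers, gently: do not grip, pinch or lift anything, and leave the things lying about where they are.

Things in the scene. Friction and masses are not known exactly. Their poses are not given: they have to be found in the camera images.
- port: Dust-extraction port, screwed down: a plywood board 330 x 370 x 15 mm with a grey drum whose inlet on top (rim 93 mm above the bench) is closed by an iris of steel leaves. Origin: on the drum's upright axis at bench level. -x side: lever and scale, a flat white arc, radius 119 to 150 mm, top 74 mm up, with nine black marks 12 degrees apart, one long. +y side: latch. +x side: outlet stub.
- ring (a joint): Angle (rad) of the bright setting ring about the drum's upright axis. 0: lever along the port's -x. Grows as the lever swings counter-clockwise from above, towards the port's -y (opens the iris). Range +-0.86. Latch slots 0.2094 apart from -0.838 to 0.838, one for each mark; the long mark's is +0.419. Starts below -0.05, usually latched. Turns stiffly (about 1.5 N at the post), stays where left.
- lever_post (a point): Point on the axis of the upright push post on the lever, 105 mm above the bench and 100 mm from the drum's axis. The post is a steel pin 11 mm thick from 82 to 118 mm above the bench, with a black ball 19 mm across on top (ball centre 121 mm, top 130 mm up).
- pointer_tip (a point): Tip of the lever's pointer, 116 mm from the drum's axis and 79 mm above the bench, just inside the scale.
- long_mark (a point): Inner end of the long black mark (26 mm long, 3 mm wide; the others are 10 mm long) on the scale, 122.5 mm from the drum's axis. Pointer tip and this point are 8 mm apart when the pointer stands right at the mark.
- latch (a joint): Angle (rad) of the flip-over latch about a pin along the port's x, 128 mm from the drum's axis on its +y side, 82 mm up. 0: home, nose between two teeth of the ring, which cannot turn. Grows to 1.0 as the handle swings outward (port's +y); nose clear above 0.35. Falls by its weight: inward below 0.55, outward above 0.7, and rests there. Pressed home, it draws in a ring up to 4 degrees off its slot.
- latch_knob (a point): Centre of the black ball, 21 mm across, at the upper end of the latch's handle, 75 mm from the latch's pin; the handle below it is 10 mm thick. Home: 90 mm from the drum's axis and 147 mm above the bench, the handle leaning inward over the ring; swung out: 162 mm from the axis and 149 mm up. As it swings out, the nose arm rises under its inner side, to 125 mm above the bench: push near the ball.
- wax_tin: Round flat tin with green lid, 70 mm across, 24 mm high, on the board; leave alone. Origin: centre of underside.
- pencil: Red flat carpenter pencil, 140 mm long, on the board; leave alone. Origin: centre of underside.
- sander: Black random orbital sander standing on its pad, 184 x 125 x 141 mm; leave alone. Origin: centre of underside.
- spring_clamp: Orange spring clamp 61 x 132 x 22 mm, at the left; leave alone. Origin: centre of underside.
- wheel: Orange deck wheel, 52 mm across, 33 mm high, lying flat on the board; leave alone. Origin: centre of underside.
- discs: Stack of brown sanding discs, 131 mm across, 11 mm high, on the bench; leave alone. Origin: centre of underside.

How it is judged:
By the outcome, as a careful person would: the job done as asked, in the order asked, and still so for the second after the job is handed in, with the robot touching nothing.
It also fails if it takes over 62 s, if anything falls off the work surface, if the arm or the gripper's body presses on something with over 40 N, if the wrist force passes 120 N, or if a joint passes its speed limit or range.

ROBOT

A 7-joint arm with a two-finger parallel gripper is mounted at the origin on a cart in front of the work surface, level with it; the furniture and walls round the work are solid. World frame = base frame: x ahead of the robot, y to its left, z up, the work surface at z = 0. Lengths are in mm, angles in rad, forces in N, time in s.
With the tool pointing down it reaches from about 350 to 900 mm from the base axis. Payload 19.9 kg.
Tool frame: the origin (TCP) lies on the centre line of the jaws, within the pads' length; the fingertips stand 25 mm ahead of it and the grasp point (between the pads) lies 6 mm ahead of it; z points along the fingers, y is the line along which they close (so a half turn about z gives the same grasp; the last joint's range is limited). The gripper opens to 85 mm and grips with 20 to 120 N. Pads are 22 mm wide; open, the fingers measure 114 mm over their backs; the gripper's body (76 mm by 85 mm) begins 54 mm behind the grasp point. The pads swing forward as they close: fully open they stand 13 mm farther back than shut.
Start: joints at [-1.327, 0.417, -0.01, 1.614, 0.005, 1.111, -0.053], TCP at [175.593, 599.809, 256.26] pointing down, gripper open.
Joint ranges: [-2.81, 2.81], [-0.39, 2.02], [-1.27, 1.25], [0.06, 2.57], [-1.19, 4.33], [0.19, 2], [-2.82, 2.82]. Speed limits (rad/s): [1.89, 1.89, 2.39, 2.39, 3.01, 3.01, 3.01].

INTERFACE

Orientations are given as a 3x3 rotation matrix whose columns are the frame's x, y, z axes.
In Python, from station import bot gives the robot as it stands. The module is installed in compiled form; this text tells all that it offers.
- The arm moves only by the shell command python3 -m crank 'ROWS' [OPENING] [FORCE]. ROWS is JSON, one flat list of numbers, 4 for each row, row after row: the shift along the tool's x, y, z in mm, then the turn about the tool's z in rad. A call has 1 to 8 rows; each row shifts and turns the commanded pose from where the row before left it, along the tool's axes as they then stand; what a row does not reach is not made up. A row lasts 1/8 s, in which the tool goes at most 62.5 mm and 10.7 degrees, less where a joint would pass 70% of its speed; a pose out of reach is approached as far as the arm can. A call is refused whole if a number of a shift passes 62.5 or a number of a turn 0.188, either way. A call with a gripper value outside its range is refused whole. OPENING is the opening, from -1 (shut) to 1 (fully open), set as the call begins (- or left out, the last holds). The fingers move at their own pace and stop on an object; FORCE is the grip in N (left out, the last holds). Time passes only in rows, so rows that do not move let the fingers close. It gives the time, the measured TCP pose, the force, the opening and the grip force at its end, in the units of the state.
- bot.observe(): the state, without advancing time (a new reading comes with each control period).
- bot.capture(name): name is "side" or "top"; returns the picture (480x640x3 uint8, red, green, blue); there is no depth.
- bot.calibration(name): a dict with "fx", "fy", "cx", "cy" (pixels), "dist_coeffs" ([k1, k2, p1, p2, k3] as OpenCV has them; the pictures are not rectified), "camera_from_world" (4x4, takes a point from world to camera coordinates). Camera axes: x right, y down, z forward; pixel columns grow to the right and rows downward; lengths in mm; the calibration is good to about 2 mm. A picture is of the moment at which its call begins. calibration takes no time and is no camera call.
- bot.job_done(): hands the job in; it is judged then, once.
The state is a dict: "time_s": time; "q": joint angles; "dq": joint speeds; "tau": joint torques, N m; "ee_pos": TCP position; "tcp_rot": TCP orientation; "ft_force": force on the tool from outside, world axes, zero at the start; "moment": the same for the moment, N m; "width": finger opening in mm; "grasp_force": force on a finger pad.
Only numpy, scipy, OpenCV 4.12 (cv2) and the standard library are available. Lean on these libraries where they do the work, as an engineer would, in place of code of your own. Each camera call takes 0.05 s, during which the arm holds its last target. There are 200 camera calls.

## Working session

There is one attempt and no reset: what is moved stays moved. The work goes in short steps, Python scripts to look and compute and a shell command to move; the robot and the scene stay as the last step left them, time stands still between calls to the robot, and variables do not carry over. Pictures are saved under pics/ and viewed, at most 10 in all, crops included, and the job is handed in when it is done.

```bash
mkdir -p pics
python3 - <<'E'
from station import bot
import cv2,numpy as np
for n in("side","top"):
    im=bot.capture(n); cv2.imwrite(f"pics/{n}0.png",im[:,:,::-1]); c=bot.calibration(n)
    print(n,c["fx"],c["fy"],c["cx"],c["cy"],c["dist_coeffs"]);M=np.array(c["camera_from_world"]);print(M.round(3).tolist(),(-M[:3,:3].T@M[:3,3]).round())
s=bot.observe();print(s["ee_pos"],np.round(s["tcp_rot"],3),s["width"],s["time_s"])
E
```

```text
side 527.3231478703461 527.3231478703461 316.6634470869074 240.46161393400723 [-0.05801553  0.          0.          0.          0.        ]
[[1.0, 0.029, -0.006, -551.046], [0.006, -0.406, -0.914, 83.698], [-0.029, 0.913, -0.406, 1641.161], [0.0, 0.0, 0.0, 1.0]] [  598. -1449.   739.]
top 522.0700125034354 522.0700125034354 317.2806075224784 236.38372962109818 [-0.01295369  0.          0.          0.          0.        ]
[[-0.012, -1.0, -0.002, -62.376], [-0.994, 0.013, -0.109, 584.095], [0.109, 0.0, -0.994, 1369.487], [0.0, 0.0, 0.0, 1.0]] [ 431.  -70. 1425.]
[175.51331839 599.56565828 255.73312682] [[-0.96   0.281 -0.   ]
 [ 0.281  0.96  -0.001]
 [-0.    -0.001 -1.   ]] 85.8666829257457 0.1
```

View pics/side0.png

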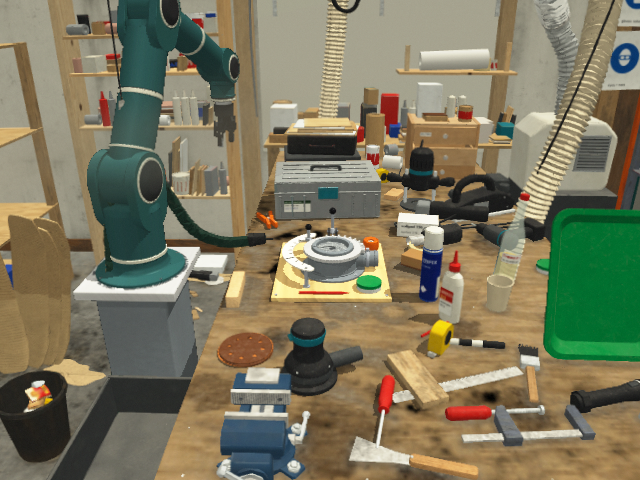

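View pics/top0.png

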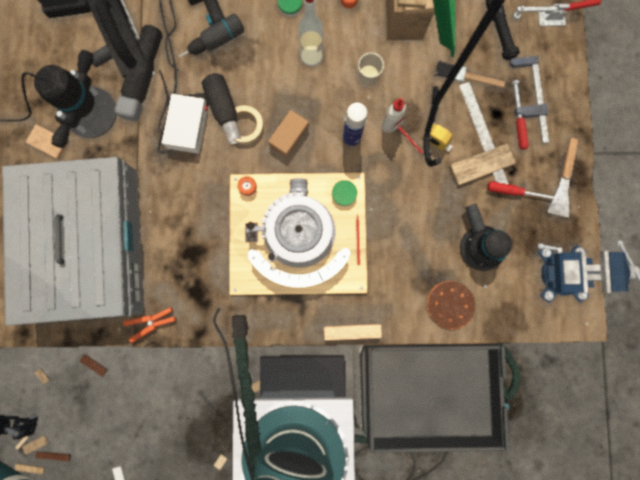

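```bash
cat > h.py <<'E'
from station import bot
import cv2,numpy as np
def cal(n):
    c=bot.calibration(n);K=np.array([[c["fx"],0,c["cx"]],[0,c["fy"],c["cy"]],[0,0,1]]);return K,np.array(c["dist_coeffs"]),np.array(c["camera_from_world"])
def ray(n,p):
    K,d,M=cal(n);u=cv2.undistortPoints(np.array([[p]],float),K,d)[0,0];R=M[:3,:3]
    return -R.T@M[:3,3],R.T@np.array([u[0],u[1],1])
def plane(n,p,z):
    o,v=ray(n,p);return o+v*(z-o[2])/v[2]
def proj(n,P):
    K,d,M=cal(n);return cv2.projectPoints(np.atleast_2d(np.array(P,float)),cv2.Rodrigues(M[:3,:3])[0],M[:3,3],K,d)[0][:,0]
def tri(p,q):
    a,u=ray("side",p);b,v=ray("top",q);s=np.linalg.lstsq(np.c_[u,-v],b-a,rcond=None)[0]
    A=a+s[0]*u;B=b+s[1]*v;return (A+B)/2,np.linalg.norm(A-B)
E
python3 - <<'E'
from h import *
t=cv2.imread("pics/top0.png");s=cv2.imread("pics/side0.png")
a=cv2.resize(t[165:305,220:380],None,fx=4,fy=4,interpolation=cv2.INTER_CUBIC)
b=cv2.resize(s[200:310,265:400],None,fx=5,fy=5,interpolation=cv2.INTER_CUBIC)
cv2.imwrite("pics/tc.png",a);cv2.imwrite("pics/sc.png",b)
E
```

```text
(no output)
```

View pics/tc.png

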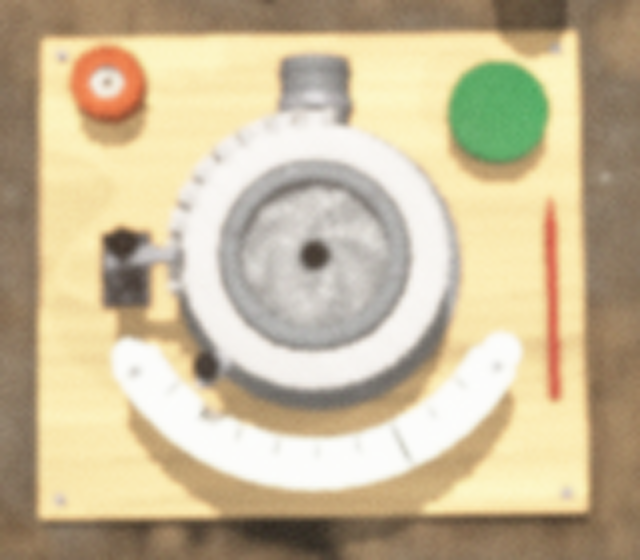

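View pics/sc.png

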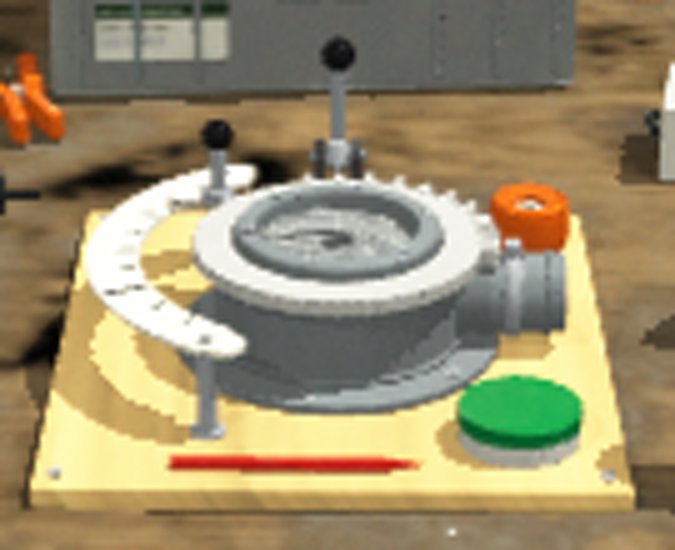

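Run:
```python
from h import *
T=lambda x,y:(220+(x+.5)/4-.5,165+(y+.5)/4-.5)
S=lambda x,y:(265+(x+.5)/5-.5,200+(y+.5)/5-.5)
tb=[(42,37),(577,35),(588,512),(39,518)]
C=np.array([plane("top",T(*p),15) for p in tb]);print(C.round(1).tolist())
print("centre",C.mean(0).round(1))
yaw=[np.degrees(np.arctan2(*(b-a)[[0,1]])) for a,b in((C[1],C[0]),(C[2],C[3]))];print("yaw",yaw, [np.degrees(np.arctan2((a-b)[1],(a-b)[0])) for a,b in((C[1],C[2]),(C[0],C[3]))])
# rim of drum inlet
print("rim ctr",plane("top",T(315,255),93).round(1))
k,e=tri(S(338,53),T(122,242));print("knob",k.round(1),e)
p,e=tri(S(217,134),T(208,367));print("post",p.round(1),e)
m0=plane("top",T(394,428),74);m1=plane("top",T(409,461),74);print("mark",m0.round(1),m1.round(1))
print("tip",plane("top",T(211,413),79).round(1))
# mark circle fit: side corner
for q in((88,213),(30,500),(633,500)):print(plane("side",S(*q),15).round(1))
```

```text
[[761.4, 168.2, 15.0], [758.0, -200.2, 15.0], [431.5, -200.3, 15.0], [432.1, 168.4, 15.0]]
centre [595.7 -16.   15. ]
yaw [np.float64(0.5283287654933334), np.float64(0.08733469275633929)] [np.float64(0.022186965565109393), np.float64(-0.02280283697904619)]
rim ctr [597.9 -21.4  93. ]
knob [598.7  94.3 157.1] 1.2870309181878492
post [524.3  45.  122.3] 0.3585846492408348
mark [487.  -70.8  74. ] [465.6 -80.2  74. ]
tip [497.9  47.   79. ]
[430.7 164.4  15. ]
[ 432.9 -215.5   15. ]
[ 758.8 -209.8   15. ]
```

```bash
python3 -m crank '[0,0,0,-0.142, 0,0,0,-0.142, -21,-45,0,0, -21,-45,0,0, -21,-45,0,0, -21,-45,0,0, -21,-45,0,0, -21,-45,0,0]' -1 20; python3 -m crank '[-37,-35,0,0, -37,-35,0,0, -37,-35,0,0, -37,-35,0,0, -37,-35,0,0, -37,-35,0,0, -37,-35,0,0, -37,-35,0,0]'
```

```text
time_s: 1.1
ee_pos: [301.8, 328.0, 256.2]
tcp_rot: [[-1.0, 0.001, -0.0], [0.001, 1.0, -0.0], [0.0, -0.0, -1.0]]
ft_force: [0.8, 0.2, 0.5]
width: -0.1
grasp_force: 0.0
time_s: 2.1
ee_pos: [598.1, 48.3, 256.1]
tcp_rot: [[-1.0, 0.0, -0.0], [0.0, 1.0, -0.0], [0.0, -0.0, -1.0]]
ft_force: [-0.6, 1.0, 0.1]
width: 0.4
grasp_force: 0.0
```

```bash
python3 -m crank '[0,0,22,0, 0,0,22,0, 0,0,22,0, 0,0,22,0, 0,5,0,0, 0,5,0,0, 0,5,0,0, 0,5,0,0]'; python3 -m crank '[0,5,0,0, 0,5,0,0, 0,5,0,0, 0,4,0,0, 0,4,0,0, 0,4,0,0, 0,4,0,0, 0,0,0,0]'
python3 - <<'E'
from h import *
t=bot.capture("top")[:,:,::-1];s=bot.capture("side")[:,:,::-1]
a=cv2.resize(t[165:305,220:320],None,fx=4,fy=4,interpolation=cv2.INTER_CUBIC)
b=cv2.resize(s[165:277,285:385],None,fx=4,fy=5,interpolation=cv2.INTER_CUBIC)
cv2.imwrite("pics/c1.png",np.hstack([a,b]))
E
```

```text
time_s: 3.1
ee_pos: [597.4, 70.0, 168.9]
tcp_rot: [[-1.0, 0.0, 0.001], [0.0, 1.0, 0.0], [-0.001, 0.0, -1.0]]
ft_force: [-0.1, -0.2, 0.9]
width: 0.1
grasp_force: 0.5
time_s: 4.1
ee_pos: [597.2, 100.9, 168.3]
tcp_rot: [[-1.0, 0.0, -0.0], [0.0, 1.0, 0.0], [0.0, 0.0, -1.0]]
ft_force: [-1.2, 0.1, -0.1]
width: -0.5
grasp_force: 0.0
```

View pics/c1.png

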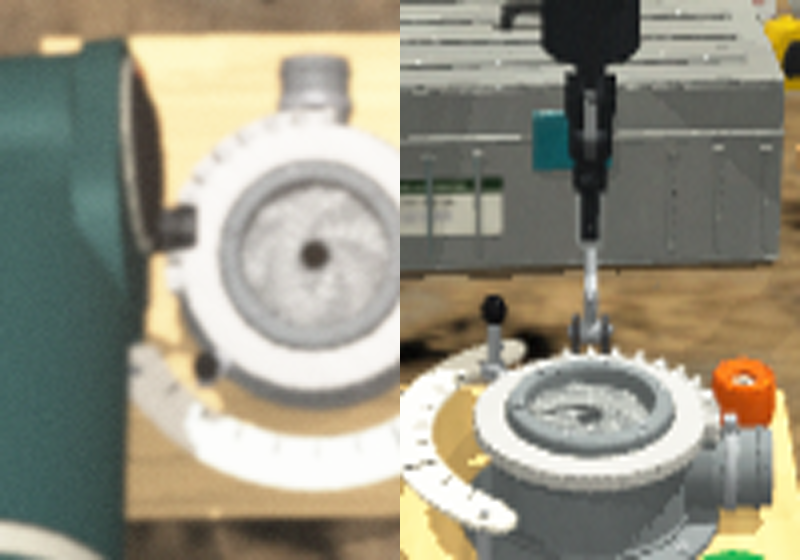

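```bash
python3 -m crank '[0,-12,0,0, 0,-12,-10,0, 0,0,-30,0, 0,0,-30,0, 20,0,0,0, 30,5,0,0, 30,5,0,0, 0,0,0,0]'
python3 - <<'E'
from h import *
t=bot.capture("top")[:,:,::-1];s=bot.capture("side")[:,:,::-1]
a=cv2.resize(t[165:305,220:320],None,fx=4,fy=4,interpolation=cv2.INTER_CUBIC)
b=cv2.resize(s[165:277,285:385],None,fx=4,fy=5,interpolation=cv2.INTER_CUBIC)
cv2.imwrite("pics/c2.png",np.hstack([a,b]))
E
```

```text
time_s: 5.2
ee_pos: [516.0, 86.0, 239.2]
tcp_rot: [[-1.0, 0.001, 0.0], [0.001, 1.0, 0.001], [-0.0, 0.001, -1.0]]
ft_force: [0.9, -0.6, 1.6]
width: 0.2
grasp_force: 0.0
```

View pics/c2.png

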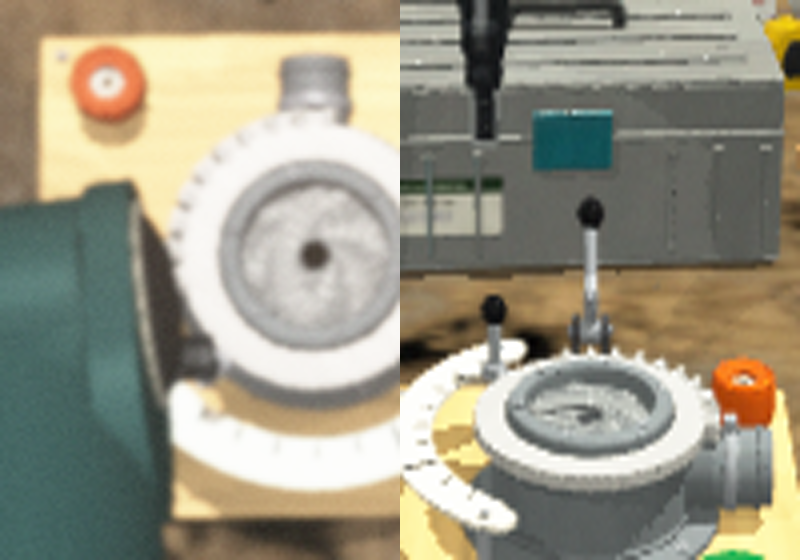

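Run:
```python
from h import *
for a in (0,.36,.55,.7,.85,1):
    th=a-.5284; print(a,proj("side",[598.5,-21.4+128+75*np.sin(th),82+75*np.cos(th)]).round(1))
im=bot.capture("side")[195:215,322:342].astype(int).sum(2);y,x=np.nonzero(im<130);print(x.mean()+322,y.mean()+195,len(x))
im=cv2.imread("pics/side0.png")[200:220,322:342].astype(int).sum(2);y,x=np.nonzero(im<130);print(x.mean()+322,y.mean()+200,len(x))
```

```text
0 [[332.3 216.2]]
0.36 [[332.3 210.6]]
0.55 [[332.3 208.6]]
0.7 [[332.3 207.7]]
0.85 [[332.3 207.3]]
1 [[332.3 207.5]]
332.3076923076923 207.1153846153846 26
332.25 210.46428571428572 28
```

```bash
python3 -m crank '[0,0,30,0, 0,0,30,0, 0,0,30,0, 0,0,27,0, -6,-4,0,0, 0,-4,0,0, 0,0,0,0]'
```

```text
time_s: 6.22
ee_pos: [523.9, 78.0, 122.4]
tcp_rot: [[-1.0, 0.002, 0.002], [0.002, 1.0, 0.0], [-0.002, 0.0, -1.0]]
ft_force: [0.6, 0.5, 0.8]
width: 0.0
grasp_force: 0.0
```

```bash
python3 -m crank '[0,-6,0,0, 3,-6,0,0, 5,-6,0,0, 4,-6,0,0, 3,-6,0,0, 3,-6,0,0, 2,-6,0,0, 2,-6,0,0]';  python3 -m crank '[1,-6,0,0, 1,-6,0,0, 1,-6,0,0, 0,-6,0,0, 0,-6,0,0, 0,-6,0,0, 0,-6,0,0, 0,0,0,0]'
cat > m.py <<'E'
from h import *
import sys
t=bot.capture("top")[:,:,::-1];s=bot.capture("side")[:,:,::-1]
a=cv2.resize(t[225:300,240:360],None,fx=5,fy=5,interpolation=cv2.INTER_CUBIC)[:, :400]
a=cv2.resize(t[215:305,270:360],None,fx=4.4,fy=4.4,interpolation=cv2.INTER_CUBIC)
b=cv2.resize(s[195:285,270:360],None,fx=4.4,fy=4.4,interpolation=cv2.INTER_CUBIC)
cv2.imwrite(sys.argv[1],np.hstack([a,b]))
E
python3 m.py pics/c3.png
```

```text
time_s: 7.22
ee_pos: [501.0, 30.1, 121.3]
tcp_rot: [[-1.0, 0.001, 0.0], [0.001, 1.0, -0.0], [-0.0, -0.0, -1.0]]
ft_force: [-1.7, 2.6, 0.1]
width: 0.1
grasp_force: 1.2
time_s: 8.22
ee_pos: [498.3, -12.1, 121.4]
tcp_rot: [[-1.0, 0.002, 0.0], [0.002, 1.0, -0.0], [-0.0, -0.0, -1.0]]
ft_force: [-0.2, -0.3, 0.1]
width: -0.1
grasp_force: 0.0
```

View pics/c3.png

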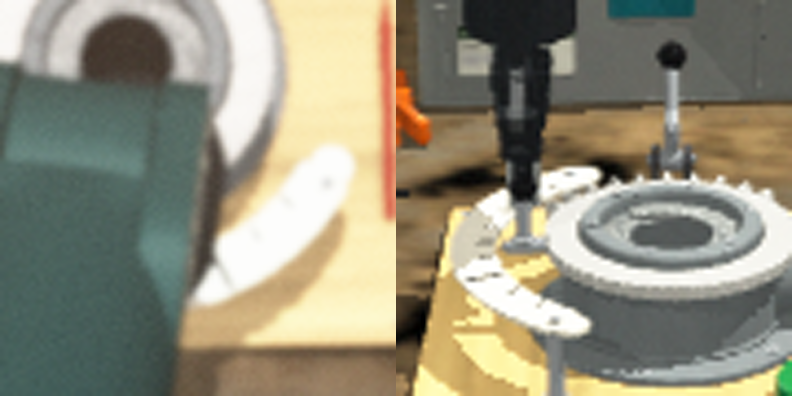

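Run:
```python
from h import *
print(plane("side",(298.7,249.5),80).round(1))
s=bot.capture("side");
for y in (-26,-31,-36,-41):
  x=597.9-np.sqrt(1e4-(y+21.4)**2);print(y,proj("side",[[x,y,121],[x,y,82]]).round(1).tolist())
c=s[225:256,285:312].astype(int).sum(2);
for r in c:print(' '.join('%3d'%v for v in r))
```

```text
[499.4 -32.6  80. ]
-26 [[298.1, 235.9], [298.3, 248.0]]
-31 [[298.1, 236.6], [298.4, 248.7]]
-36 [[298.2, 237.3], [298.5, 249.4]]
-41 [[298.4, 238.0], [298.7, 250.1]]
376 376 379 382 384 392 394 392 204  85  65  93  95  97  78  76  80  78 319 344 339 326 319 319 333 342 339
371 370 370 372 385 385 393 385 204  86  75  70  76  83  79  75  76  90 208 287 276 236 212 242 283 319 342
393 384 382 391 390 389 376 374 245 104  65  70  74  71  68  72  78  88 174 276 278 251 246 262 280 299 310
382 374 373 376 375 378 363 358 232 102  71 111 115 114  80  73  68 107 203 235 235 242 246 257 258 266 270
367 358 347 346 347 343 340 328 211  97  93 118 123 103 107  88  70 101 176 218 235 239 236 221 210 214 229
353 344 329 319 313 302 288 268 187  89  81  76  76  76  77  83  78 106 233 250 245 224 197 196 198 207 221
335 327 315 285 257 245 244 252 263 153 215 112  68  68  70  73 132 182 268 284 279 258 246 251 258 255 247
282 257 237 207 183 179 176 170 180 201 364 206  88  85  74  82 319 350 299 278 272 276 278 295 312 307 304
138 108 100  83  80  98 148 204 244 257 369 205  91 127  91  77 320 
[... 1715 characters left out ...]
 534 606 547 646 575 561 715 727 727 725 727 727 588
608 608 606 502 473 476 473 569 611 465 531 461 402 365 352 437 547 533 509 599 718 726 727 727 727 728 725
605 620 621 611 617 618 617 588 463 387 370 401 381 372 372 385 387 390 373 420 706 727 727 727 724 727 727
608 611 606 608 601 601 603 560 475 447 402 408 400 395 393 388 391 397 403 421 513 709 726 727 727 727 726
609 615 626 626 446 532 559 739 571 470 475 480 475 479 466 450 461 460 637 587 455 511 673 721 727 726 728
609 624 756 759 759 759 761 759 710 521 473 477 489 488 448 636 660 661 652 646 498 421 427 668 719 725 727
625 756 761 759 759 759 764 762 720 537 495 497 657 654 651 656 656 654 647 644 610 463 414 509 517 672 720
```

```bash
python3 -m crank '[0,-5,0,0, -1,-5,0,0, -1,-5,0,0, -2,-4,0,0, -1,-3,0,0, 0,0,0,0, 0,25,0,0, 0,35,-30,0]'; python3 -m crank '[0,50,0,0, 0,50,0,0,0,0,0,0]'
python3 - <<'E'
from h import *
t=bot.capture("top");cv2.imwrite("pics/t4.png",t[:,:,::-1])
cv2.imwrite("pics/c4.png",cv2.resize(t[215:305,260:360,::-1],None,fx=6,fy=6,interpolation=cv2.INTER_CUBIC))
E
```

```text
time_s: 9.38
ee_pos: [502.2, 26.5, 150.4]
tcp_rot: [[-1.0, 0.002, -0.003], [0.002, 1.0, -0.001], [0.003, -0.001, -1.0]]
ft_force: [-0.1, 0.9, 0.6]
width: 0.2
grasp_force: 0.0
time_s: 9.75
ee_pos: [502.9, 130.4, 151.3]
tcp_rot: [[-1.0, -0.005, 0.0], [-0.005, 1.0, 0.001], [-0.0, 0.001, -1.0]]
ft_force: [-0.3, -0.3, -0.4]
width: -0.1
grasp_force: 0.0
```

View pics/c4.png

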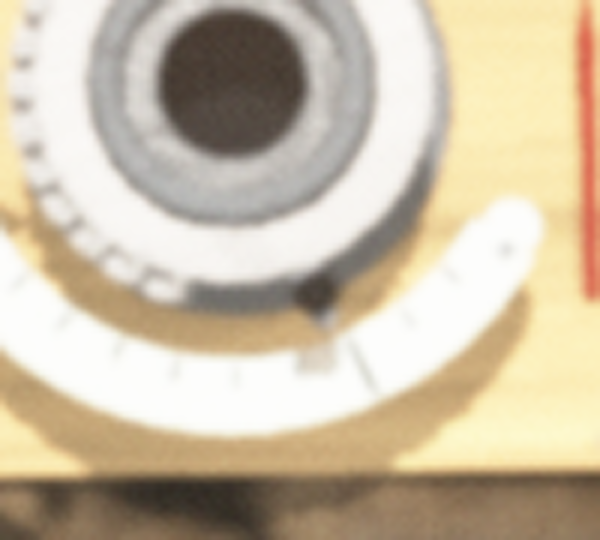

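Run:
```python
from h import *
c=lambda x,y:(260+(x+.5)/6-.5,215+(y+.5)/6-.5)
for n,p,z in(("ball",(317,293),121),("mark in",(353,343),74),("mark out",(377,391),74),("rimc",(232,84),88)):
    P=plane("top",c(*p),z);d=P-[597.9,-21.4,0];print(n,P.round(1),np.degrees(np.arctan2(-d[1],-d[0])).round(1),np.hypot(*d[:2]).round(1))
for f in (16,20,24,26):
    a=np.radians(f);print(f,proj("top",[597.9-100*np.cos(a),-21.4-100*np.sin(a),121]))
```

```text
ball [505.7 -56.8 121. ] 21.0 98.7
mark in [486.7 -71.5  74. ] 24.3 122.0
mark out [465.9 -81.6  74. ] 24.5 145.0
rimc [598.  -20.9  88. ] -99.1 0.5
16 [[309.31264789 265.03100154]]
20 [[311.96045659 264.13425521]]
24 [[314.53847272 263.05550102]]
26 [[315.79729057 262.44955222]]
```

```bash
python3 -m crank '[0,-50,0,0, 0,-50,0,0, 0,-25,15,0, 0,-15,15,0, 0,-10,0,0, 0,-8,0,0, 0,0,0,0]'
```

```text
time_s: 10.68
ee_pos: [503.4, -31.9, 121.9]
tcp_rot: [[-1.0, 0.001, 0.001], [0.001, 1.0, -0.0], [-0.001, -0.0, -1.0]]
ft_force: [-0.1, 1.1, -0.3]
width: -0.1
grasp_force: 0.0
```

```bash
python3 -m crank '[-1,-3,0,0, -1,-2,0,0, 0,-2,0,0, 0,0,0,0]'; python3 -m crank '[0,30,0,0, 0,30,-20,0, 0,50,-30,0, 0,50,-30,0, 0,0,0,0]'
python3 - <<'E'
from h import *
t=bot.capture("top");cv2.imwrite("pics/t5.png",t[:,:,::-1])
g=t[258:270,308:322].astype(int).sum(2);print(g)
y,x=np.nonzero(g<200);print(x.mean()+308,y.mean()+258,len(x))
g=cv2.imread("pics/t4.png")[258:270,306:320].astype(int).sum(2);y,x=np.nonzero(g<200);print(x.mean()+306,y.mean()+258,len(x))
E
```

```text
time_s: 11.18
ee_pos: [505.2, -38.5, 121.4]
tcp_rot: [[-1.0, 0.001, 0.0], [0.001, 1.0, -0.0], [-0.0, -0.0, -1.0]]
ft_force: [1.0, 0.7, -0.2]
width: -0.2
grasp_force: 0.4
time_s: 11.8
ee_pos: [505.7, 125.5, 203.1]
tcp_rot: [[-1.0, -0.005, 0.003], [-0.005, 1.0, 0.002], [-0.003, 0.002, -1.0]]
ft_force: [-0.4, -0.9, -1.4]
width: -0.2
grasp_force: 0.0
[[709 705 696 678 652 601 550 453 369 338 336 341 340 350]
 [666 633 599 554 502 450 403 339 301 315 337 338 347 375]
 [537 498 446 413 335 285 260 241 261 289 336 367 402 436]
 [390 373 342 280 238 217 215 212 212 278 355 408 443 472]
 [339 333 292 235 204 204 205 199 205 271 371 443 471 477]
 [333 317 287 226 193 189 198 201 222 295 385 452 459 471]
 [334 327 309 242 217 192 199 202 252 324 395 430 462 461]
 [351 366 354 334 271 246 205 255 327 407 439 447 462 467]
 [389 416 432 415 378 324 301 340 437 506 488 474 502 542]
 [463 474 476 481 464 418 409 429 507 550 524 521 573 640]
 [490 498 496 500 499 481 459 466 507 558 564 594 668 720]
 [499 505 500 499 501 496 492 487 521 576 628 692 733 750]]
313.5 263.1666666666667 6
312.5 263.5 2
```

```bash
python3 -m crank '[0,30,0,0, 0,33,0,0, -31,0,0,0, -31,0,0,0, -30,0,0,0, 0,0,19,0, 0,0,20,0, 0,0,0,0]'
```

```text
time_s: 12.85
ee_pos: [595.7, 183.8, 160.0]
tcp_rot: [[-1.0, 0.001, -0.004], [0.001, 1.0, -0.002], [0.004, -0.002, -1.0]]
ft_force: [-0.1, -0.2, 0.8]
width: -0.2
grasp_force: 0.0
```

```bash
python3 -m crank '[0,-6,0,0, 0,-6,0,0, 0,-6,0,0, 0,-6,0,0, 0,-6,0,0, 0,-6,0,0, 0,-6,0,0, 0,-6,0,0]';python3 -m crank '[0,-6,0,0, 0,-6,0,0, 0,-5,0,0, 0,-5,0,0, 0,-4,0,0, 0,-4,0,0, 0,-2,0,0, 0,0,0,0]'; python3 -m crank '[0,0,0,0]'
```

```text
time_s: 13.85
ee_pos: [597.2, 135.9, 162.3]
tcp_rot: [[-1.0, 0.001, -0.0], [0.001, 1.0, -0.0], [0.0, -0.0, -1.0]]
ft_force: [-0.4, 0.7, 0.0]
width: -0.2
grasp_force: 0.1
time_s: 14.85
ee_pos: [597.2, 104.4, 162.3]
tcp_rot: [[-1.0, 0.001, 0.0], [0.001, 1.0, -0.0], [-0.0, -0.0, -1.0]]
ft_force: [-0.3, -0.6, 0.2]
width: -0.2
grasp_force: 0.0
time_s: 14.98
ee_pos: [597.2, 104.6, 162.3]
tcp_rot: [[-1.0, 0.001, -0.0], [0.001, 1.0, -0.0], [0.0, -0.0, -1.0]]
ft_force: [0.0, 0.2, -0.4]
width: 0.3
grasp_force: 0.0
```

```bash
python3 -m crank '[0,-4,0,0, 0,-3,0,0, 0,-2,0,0, 0,-2,0,0, 0,0,0,0]';python3 -m crank '[0,-2,0,0, 0,-1,0,0, 0,0,0,0]'
python3 - <<'E'
from h import *
s=bot.capture("side");g=s[200:226,322:342].astype(int).sum(2)
print(g)
E
```

```text
time_s: 15.6
ee_pos: [597.2, 93.3, 162.3]
tcp_rot: [[-1.0, 0.001, 0.0], [0.001, 1.0, -0.0], [-0.0, -0.0, -1.0]]
ft_force: [0.4, 0.8, 0.0]
width: -0.0
grasp_force: 0.0
time_s: 15.98
ee_pos: [597.2, 91.7, 162.3]
tcp_rot: [[-1.0, -0.0, 0.0], [-0.0, 1.0, 0.001], [-0.0, 0.001, -1.0]]
ft_force: [1.2, 6.7, -1.5]
width: 0.1
grasp_force: 3.1
[[271 272 269 267 265 272 183  88  67  77  81  78  72  68 147 258 270 295
  302 299]
 [300 300 298 302 301 299 161  81  68  67  67  69  57  74 165 277 296 299
  297 301]
 [304 300 300 299 301 302 134  74  86  89  85  92  74  73 128 272 293 300
  292 296]
 [302 299 301 299 303 301 141  69 111 118 117  77  80  71 128 276 293 294
  294 297]
 [300 304 300 299 300 300 143  79  98  96  92  88  82  69 126 276 297 295
  300 295]
 [301 303 309 303 304 304 208  97  73  72  75  74  70  77 161 283 294 297
  297 301]
 [302 296 300 300 302 304 265 272 116  59  60  59 114 253 295 297 294 297
  294 295]
 [306 304 305 303 300 302 322 370 163  74  75  73 125 318 305 295 298 297
  296 296]
 [303 301 302 301 302 304 320 373 158  82 134 100 133 321 305 293 293 297
  298 301]

[... 745 characters left out ...]
 311 304
  305 293]
 [200 177 173 174 182 188 186 188  85  54  52  47  46 130 169 175 175 168
  171 177]
 [200 206 207 206 332 344 350 359 287 145  73 106 184 335 353 350 350 232
  323 332]
 [356 364 361 364 367 363 355 359 362 318 308 309 352 362 362 361 365 359
  354 354]
 [386 387 391 398 395 390 385 386 378 332 327 311 364 363 379 376 382 380
  373 365]
 [403 408 414 424 435 429 421 418 418 332 326 312 395 403 406 406 390 379
  366 353]
 [415 428 435 448 452 443 440 439 442 335 323 311 421 437 418 407 393 369
  343 332]
 [410 429 436 448 448 446 443 439 433 335 326 308 402 410 400 387 386 372
  372 363]
 [427 443 451 464 460 454 448 437 425 332 321 313 372 384 374 359 355 349
  345 343]]
```

```bash
python3 -m crank '[0,-1,0,0, 0,0,0,0, 0,0,0,0]'; python3 -m crank '[0,20,0,0, 0,30,0,0, 0,30,-20,0, 0,30,-30,0, 0,30,-30,0, 0,0,0,0]'
python3 - <<'E'
from h import *
t=bot.capture("top")[:,:,::-1];s=bot.capture("side")[:,:,::-1]
g=s[205:225,325:342].astype(int).sum(2);y,x=np.nonzero(g<130);print(x.mean()+325,y.mean()+205,len(x))
a=cv2.resize(t[165:305,235:375],(400,400),interpolation=cv2.INTER_CUBIC)
b=cv2.resize(s[200:310,270:380],(400,400),interpolation=cv2.INTER_CUBIC)
cv2.imwrite("pics/c6.png",np.hstack([a,b]))
E
```

```text
time_s: 16.4
ee_pos: [597.1, 91.5, 162.3]
tcp_rot: [[-1.0, -0.001, 0.0], [-0.001, 1.0, 0.002], [-0.0, 0.002, -1.0]]
ft_force: [-0.1, 9.9, -0.8]
width: -0.3
grasp_force: 4.8
time_s: 17.15
ee_pos: [597.4, 233.4, 244.3]
tcp_rot: [[-1.0, -0.003, 0.003], [-0.003, 1.0, 0.002], [-0.003, 0.002, -1.0]]
ft_force: [-0.2, -0.8, -0.5]
width: 0.0
grasp_force: 0.0
332.3225806451613 216.06451612903226 31
```

View pics/c6.png

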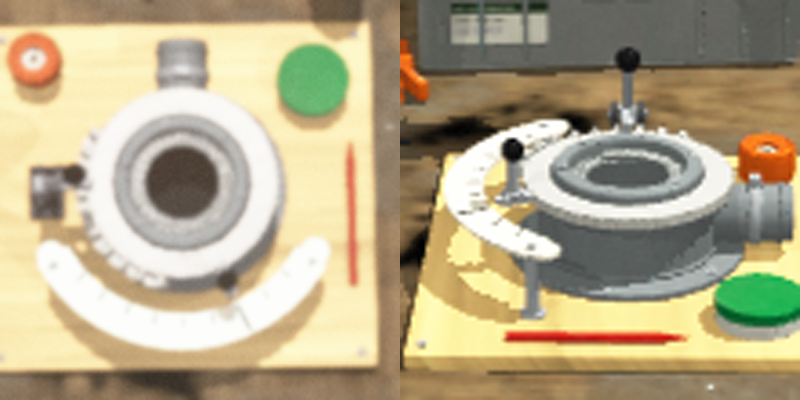

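The last picture shows the latch ball at its home position (side view row 216.1, where 216.2 is expected). The post ball is at about (314.8, 262.7) in the top view, which puts the ring at about 24°, on the long mark. Nothing else has moved and the robot is clear.

```bash
python3 -c "
from station import bot
print(bot.job_done())"
```

```text
the job is handed in; nothing more can be done
None
```

The job is handed in: I flipped the latch clear, pushed the lever to the long mark (about 24° in the last top picture) and pressed the latch back home, with the robot withdrawn and about 17 s used of the 62 s allowed.

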